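# Turn a buffing spindle end for end in its bed

### The arm

A 6-joint arm with a two-finger parallel gripper is mounted at the origin on the work surface. World frame = base frame: x ahead of the robot, y to its left, z up, the work surface at z = 0. Lengths are in m, angles in degrees, forces in N, time in s.
With the tool pointing down it reaches from about 0.4 to 0.825 m from the base axis. Payload 7 kg.
Tool frame: the origin (TCP) lies midway between the tips of the shut fingers; the grasp point (between the pads) lies 19 mm behind it; z points along the fingers, y is the direction in which the jaws open and shut (so a half turn about z gives the same grasp; the last joint's range is limited). The gripper opens to 88 mm and grips with 3 to 60 N. Pads are 19 mm wide; open, the fingers measure 130 mm over their backs; the gripper's body (78 mm by 193 mm) begins 47 mm behind the grasp point.
Start: joints at [-54.196, 20.546, 0.682, 0, -70.136, -16.507], TCP at [0.223, -0.637, 0.227] pointing down, gripper open.
Joint ranges: [-176.03, 176.03], [-82.01, 121.73], [-58.28, 71.71], [-173.87, 95.51], [-174.79, -0.11], [-173.66, 173.66]. Speed limits (degrees/s): [136.94, 136.94, 172.46, 180, 180, 180].

### API

Orientations are given as [roll, pitch, yaw] about the fixed x, y, z axes, in that order (R = Rz(yaw) Ry(pitch) Rx(roll)).
In Python, from plant import get_state, capture, get_calibration, close_job, boxes_of, cut_out gives the robot as it stands.
- The arm moves only by the tool apply_moves, never from a script. Its argument "commands" is a list of rows, each an object with "grip": the closure, from 0 (fully open) to 1 (shut); "slide": the shift along the tool's x, y, z in m, a list of three; "roll": the turn about the tool's z in degrees. In form: [{"grip": grip, "slide": [x, y, z], "roll": roll}, ...]. A call has 1 to 5 rows; each row is the pose to reach, as a shift and turn from the pose commanded when the call began, along the tool's axes at that moment; what a row does not reach only later rows make up. A row lasts 1/8 s, in which the tool goes at most 62.5 mm and 10.7 degrees, less where a joint would pass 70% of its speed; a pose out of reach is approached as far as the arm can. A call with a gripper value outside its range is refused whole. The fingers move at their own pace and stop on an object; "grip_force" is the grip in N (left out, the last holds). Time passes only in rows, so rows that repeat a pose let the fingers close. It gives the time, the measured TCP pose, the force and the opening at its end, in the units of the state.
- get_state(): the state, without advancing time (a new reading comes with each control period).
- capture(name): name is "side" or "top"; returns (picture, depth): 384x512x3 uint8, red, green, blue; 384x512 float32, m along the optical axis (not along the pixel's ray), 0 where there is no reading.
- get_calibration(name): a dict with "mtx" (3x3 intrinsics, pixels), "distortion" ([k1, k2, p1, p2, k3] as OpenCV has them; the pictures are not rectified), "R" (3x3) and "t" (3): a world point X has camera coordinates R X + t. Camera axes: x right, y down, z forward; pixel columns grow to the right and rows downward; lengths in m; the calibration is good to about 2 mm. A picture is of the moment at which its call begins. get_calibration takes no time and is no camera call.
- close_job(): hands the job in, once; it reports no verdict.
Trained networks look in the newest picture that a camera, given by its name, has taken for a name from the list of things; names that differ only in an ending like _2 or _b are one class to them, and where a whole thing is asked for, a point or a joint stands for the part that bears it (a point fixed in the world has none). Each returns a list of dicts, best first, with "score" (0 to 1); they miss things now and then, are a little off and sometimes report something else, mostly with a low value. They report only what shows in the picture. A call takes as long as a camera call.
- boxes_of(name, camera): "position" ([x, y, z] in m, in the coordinates of the camera as it stood for that picture, good to about 4 mm: the middle of the surface that is visible of it).
- cut_out(name, camera): "mask" (384x512 bool, what is visible of it).
The state is a dict: "time_s": time; "joints": joint angles; "qd": joint speeds; "joint_torque": joint torques, N m; "tcp_pos": TCP position; "eef_rot": TCP orientation; "contact_force": force on the tool from outside, world axes, zero at the start; "moment": the same for the moment, N m; "gripper_width": finger opening in m.
Only numpy, scipy, OpenCV 4.12 (cv2) and the standard library are available. Lean on these libraries where they do the work, as an engineer would, in place of code of your own. Each camera call takes 0.05 s, during which the arm holds its last target.

### The job

One of the two buffing spindles lies the wrong way round: its wide flange is at the end of the bed away from the motor block. Lift that spindle out, turn it end for end and lay it gently (do not drop it) back into both V-rests of the same bed, its black band midway between the rests and its flange towards the motor block. Knock neither the spindle nor the gripper against the upright posts or the motor block beside that bed, and leave the other spindle where it is.

Things in the scene. Friction and masses are not known exactly. Their poses are not given: they have to be found in the camera images.
- spindle: the spindle lying the wrong way round: steel shaft 20 mm thick, 265 long, 0.45 kg, balanced near its middle. Origin on the axis at the middle of its 40 wide black band (grip there); x along the shaft to the flange end: flange 48 diameter at x = 95 to 105, 24 mm stub to 125; the other end tapers from x = -105 to -140. May be rolled about x. At the start its x is opposite to the bed's x
- bed: fixed green bed under that spindle: plate 300 x 90 x 30 mm with two steel V-rests, 18 thick, at x = -55 and +55. Origin under its middle at table height, z up, x along the rests towards the motor block. A seated shaft's axis is at y = 0, z = 75. Each V is open upwards, 45 wide at its tips 84 above the table. 45 mm of free height under the axis between the rests
- guard: fixed motor block and two posts of that bed. Origin under the block at table height, 200 mm from the bed's origin along the bed's x, same axes. Block 70 (x) x 90 (y) x 110 mm high, with an 8 mm coupling disc facing the spindle. Posts 22 thick, 130 high (feet 44 x 8), at bed x, y = (90, 68) and (-90, -68) mm: a spindle turned low strikes them
- spindle2: the other spindle, same shape, size and frame, already the right way round in a second bed of the same kind with its own motor block and posts, placed to it as in the first; leave it alone

How it is judged:
By the outcome, as a careful person would: the job done as asked, in the order asked, and still so for the second after the job is handed in, with the robot touching nothing.
It also fails if it takes over 48 s, if anything falls off the work surface, if the arm or the gripper's body presses on something with over 40 N, if the wrist force passes 120 N, or if a joint passes its speed limit or range.

## Working session

There is one attempt and no reset: what is moved stays moved. The work goes in short steps, Python scripts to look and compute and a tool call to move; the robot and the scene stay as the last step left them, time stands still between calls to the robot, and variables do not carry over. Pictures are saved under pics/ and viewed, and the job is handed in when it is done.

Besides the shell and the picture viewer there is one more tool, called after "Request:" as a command line: name --argument value ..., lists and objects as JSON in quotes. apply_moves: Moves the arm, as the interface text tells. Its arguments: {"type":"object","properties":{"commands":{"type":"array"},"grip_force":{"type":"number"}},"required":["commands"]}

```bash
mkdir -p pics; ls
python3 - <<'E'
from plant import *
import cv2,numpy as np
print(get_state())
for n in ("side","top"):
    p,d=capture(n); cv2.imwrite(f"pics/{n}0.png",p[:,:,::-1]); np.savez(f"{n}0.npz",p=p,d=d)
    c=get_calibration(n); print(n,c)
    R=np.array(c["R"]);t=np.array(c["t"])
    for o in ("spindle","bed","guard","spindle2"):
        for r in boxes_of(o,n): print(o,r["score"],R.T@(np.array(r["position"])-t))
E
```

```text
pics
{'time_s': 0.0, 'joints': array([-5.41975222e+01,  2.05911134e+01,  6.33309605e-01, -1.95255331e-02,
       -7.01355730e+01, -1.65071051e+01]), 'qd': array([ 0.102136  , -0.02850228,  0.03268219, -0.10527836, -0.07107641,
        0.03214965]), 'joint_torque': array([ 6.44206175e-04, -5.82722890e+01,  2.93045729e+01,  6.99727133e+00,
        6.83208142e-03, -1.44741675e-04]), 'tcp_pos': array([ 0.2228561 , -0.63662961,  0.22562466]), 'eef_rot': array([ 1.79905256e+02, -8.93534575e-03, -1.60711270e+02]), 'contact_force': array([ 0.37300581,  0.30830383, -0.44987623]), 'moment': array([-0.00325377, -0.02824542, -0.00409228]), 'gripper_width': 0.08770052076156123}
side {'mtx': array([[494.93390098,   0.        , 248.56360389],
       [  0.        , 494.93390098, 198.28798459],
       [  0.        ,   0.        ,   1.        ]]), 'distortion': array([0.00360347, 0.        , 0.        , 0.        , 0.        ]), 'R': array([[-0.99278222, -0.11870339, -0.01711623],
       [-0.06702307,  0.66748493, -0.74160082],
       [ 0.09945536, -0.73510093, -0.67062303]]), 't': array([0.62820508, 
[... 216 characters left out ...]
pindle2 0.94 [0.49081493 0.22440985 0.08147406]
spindle2 0.77 [ 0.53519231 -0.18661099  0.07753053]
top {'mtx': array([[424.88102376,   0.        , 252.72827643],
       [  0.        , 424.88102376, 192.5089987 ],
       [  0.        ,   0.        ,   1.        ]]), 'distortion': array([-0.09856949,  0.        ,  0.        ,  0.        ,  0.        ]), 'R': array([[-0.04225671, -0.99910625, -0.00103309],
       [-0.97755476,  0.04155877, -0.20654191],
       [ 0.20640024, -0.00771788, -0.97843721]]), 't': array([0.01436051, 0.633482  , 0.79059013])}
spindle 0.9 [ 0.53362958 -0.18704191  0.0830661 ]
bed 0.83 [0.51217401 0.20436687 0.03242486]
spindle2 0.9 [ 0.53362958 -0.18704191  0.0830661 ]
```

View pics/side0.png

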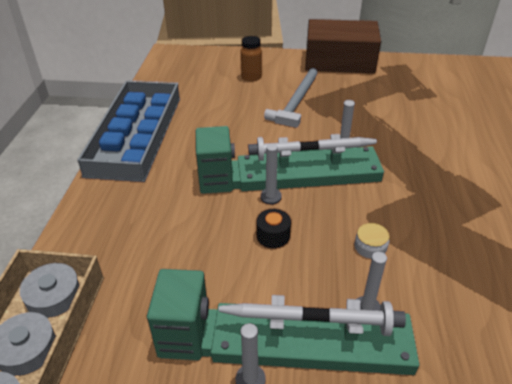

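View pics/top0.png

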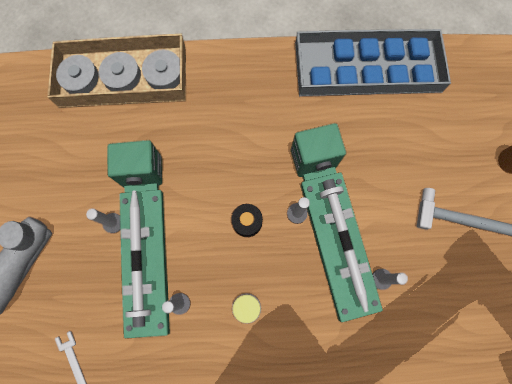

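The side picture shows the wrong spindle in the near bed. Its flange is at about (388,318) and its motor block is at the left, about (180,312). In the top picture it is the left bed, with the band at about (137,260), the flange at (138,314) and the block at (133,162). Next I'll measure its axis, band and bed.

```bash
cat > h.py <<'E'
import numpy as np,cv2
from plant import *
def cloud(n,d):
    c=get_calibration(n);K=np.array(c["mtx"]);D=np.array(c["distortion"]);R=np.array(c["R"]);t=np.array(c["t"])
    h,w=d.shape;u,v=np.meshgrid(np.arange(w),np.arange(h))
    q=cv2.undistortPoints(np.stack([u.ravel(),v.ravel()],1).astype(np.float64)[:,None],K,D)[:,0].reshape(h,w,2)
    P=np.dstack([q[...,0]*d,q[...,1]*d,d])
    return (P-t)@R
def proj(n,X):
    c=get_calibration(n)
    r,_=cv2.Rodrigues(np.array(c["R"]))
    return cv2.projectPoints(np.atleast_2d(X).astype(float),r,np.array(c["t"]),np.array(c["mtx"]),np.array(c["distortion"]))[0][:,0]
E
python3 - <<'E'
from h import *
np.set_printoptions(precision=4,suppress=True)
from scipy.optimize import least_squares
for n in("side","top"):
    z=np.load(n+"0.npz");p=z["p"].astype(int);d=z["d"];W=cloud(n,d)
    ok=(d>0)
    reg=ok&(W[...,1]>0.12)&(W[...,1]<0.33)&(W[...,0]>0.3)&(W[...,0]<0.8)
    green=reg&(p[...,1]>p[...,0]+25)&(p[...,1]>p[...,2]+10)
    plate=green&(W[...,2]>0.02)&(W[...,2]<0.037)
    A=W[plate];print(n,"plate z",np.median(A[:,2]),len(A))
    print(" plate rect",cv2.minAreaRect((A[:,:2]*1000).astype(np.float32)))
    blk=green&(W[...,2]>0.1);B=W[blk];print(" block top z",np.median(B[:,2]),cv2.minAreaRect((B[:,:2]*1000).astype(np.float32)))
    # shaft
    for m in cut_out("spindle",n):
        M=m["mask"]; c=W[M&ok].mean(0); print(" mask",m["score"],M.sum(),c)
    sh=reg&(W[...,2]>0.066)&(W[...,2]<0.1)&~green&(np.abs(W[...,1]-0.217)<0.04)&(W[...,0]<0.64)&(W[...,0]>.34)
    S=W[sh]
    def res(q):
        a=np.array([0.49,q[0],q[1]]);u=np.array([1,q[2],q[3]]);u/=np.linalg.norm(u)
        return np.linalg.norm(np.cross(S-a,u),axis=1)-0.01
    f=least_squares(res,[0.217,.075,0,0],loss="soft_l1",f_scale=0.002);q=f.x
    print(" axis at x=.49: y,z,slopes",q,"yaw",np.degrees(np.arctan(q[2])),"med res",np.median(abs(f.fun)))
    u=np.array([1,q[2],q[3]]);u/=np.linalg.norm(u);a=np.array([.49,q[0],q[1]])
    s=(S-a)@u; 
    r=np.linalg.norm(np.cross(S-a,u),axis=1)
    br=p[sh].sum(1)/3
    band=(br<50)&(r<0.014)
    for lo in np.arange(-.15,.16,.01):
        k=(s>=lo)&(s<lo+.01)&(r<.03)
        if k.sum(): print("  %.3f n%d bright %.0f rmax %.4f z %.4f"%(lo,k.sum(),np.median(br[k]),np.percentile(r[k],95),S[k][:,2].max()))
E
```

```text
side plate z 0.028724599287028696 7260
 plate rect ((548.99072265625, 223.16270446777344), (377.749267578125, 88.68684387207031), 2.2262752056121826)
 block top z 0.10877447358847483 ((672.1795654296875, 234.87918090820312), (96.26960754394531, 148.4119110107422), 81.4944839477539)
 mask 0.72 1063 [ 0.5246 -0.1862  0.0787]
 mask 0.62 2749 [0.4984 0.2232 0.0797]
 axis at x=.49: y,z,slopes [ 0.2189  0.0748  0.0311 -0.0145] yaw 1.783727246293156 med res 0.001275726596686116
  -0.110 n78 bright 86 rmax 0.0114 z 0.0875
  -0.100 n116 bright 86 rmax 0.0116 z 0.0874
  -0.090 n164 bright 169 rmax 0.0234 z 0.0991
  -0.080 n242 bright 123 rmax 0.0232 z 0.0988
  -0.070 n96 bright 175 rmax 0.0099 z 0.0857
  -0.060 n103 bright 169 rmax 0.0103 z 0.0860
  -0.050 n176 bright 171 rmax 0.0255 z 0.0860
  -0.040 n237 bright 172 rmax 0.0265 z 0.0851
  -0.030 n155 bright 163 rmax 0.0254 z 0.0857
  -0.020 n98 bright 174 rmax 0.0108 z 0.0865
  -0.010 n99 bright 160 rmax 0.0111 z 0.0860
  0.000 n98 bright 36 rmax 0.0112 z 0.0861
  0.010 n94 bright 34 rmax 0.0114 z 0.0860
  0.020 n97 bright 35 rmax 0.0117 z 0.
[... 1507 characters left out ...]
0.010 n51 bright 152 rmax 0.0109 z 0.0879
  0.000 n50 bright 41 rmax 0.0112 z 0.0869
  0.010 n57 bright 42 rmax 0.0110 z 0.0871
  0.020 n52 bright 41 rmax 0.0123 z 0.0893
  0.030 n52 bright 113 rmax 0.0121 z 0.0893
  0.040 n51 bright 191 rmax 0.0112 z 0.0873
  0.050 n51 bright 190 rmax 0.0116 z 0.0882
  0.060 n143 bright 172 rmax 0.0272 z 0.0873
  0.070 n133 bright 174 rmax 0.0268 z 0.0878
  0.080 n50 bright 192 rmax 0.0123 z 0.0865
  0.090 n53 bright 193 rmax 0.0132 z 0.0879
  0.100 n49 bright 193 rmax 0.0124 z 0.0892
  0.110 n50 bright 191 rmax 0.0128 z 0.0866
  0.120 n44 bright 186 rmax 0.0121 z 0.0855
  0.130 n35 bright 184 rmax 0.0107 z 0.0846
  0.140 n27 bright 184 rmax 0.0094 z 0.0856
```

```bash
cat > fit.py <<'E'
from h import *
from scipy.optimize import least_squares
np.set_printoptions(precision=4,suppress=True)
def fit(n,p,d):
    p=p.astype(int);W=cloud(n,d);ok=d>0
    reg=ok&(abs(W[...,1]-.222)<.06)&(W[...,0]<.645)&(W[...,0]>.34)
    green=(p[...,1]>p[...,0]+25)&(p[...,1]>p[...,2]+10)
    y0,yaw,z0=.2195,2.24,.075
    for it in range(4):
        u=np.array([np.cos(np.radians(yaw)),np.sin(np.radians(yaw)),0]);v=np.array([-u[1],u[0],0])
        a=np.array([.49,y0,z0]);s=(W-a)@u;w=(W-a)@v;r=np.hypot(w,W[...,2]-z0)
        k=reg&(r<.014)&(W[...,2]>.068)&~green&(s<.11)&(s>-.025)&~((s>.057)&(s<.09)); k|=reg&(r<.014)&(s<-.05)&(s>-.07)&(W[...,2]>.068)&~green
        S=W[k]
        def res(q):
            c,si=np.cos(np.radians(q[1])),np.sin(np.radians(q[1]))
            ww=-(S[:,0]-.49)*si+(S[:,1]-q[0])*c
            return np.hypot(ww,S[:,2]-q[2])-.01
        f=least_squares(res,[y0,yaw,z0],loss="soft_l1",f_scale=.001);y0,yaw,z0=f.x
    br=p.sum(2)/3
    band=reg&(r<.013)&(W[...,2]>.075)&~green
    ss=s[band];bb=br[band]
    # band edges: brightness profile
    e=np.arange(-.04,.09,.002);pr=np.array([np.median(bb[(ss>=x)&(ss<x+.004)]) for x in e])
    th=105;i=np.where(pr<th)[0]
    dark=ss[(bb<100)&(ss>-.04)&(ss<.08)]
    rest=reg&~green&(abs(w)>.013)&(abs(w)<.024)&(W[...,2]>.055)&(W[...,2]<.09)&(s>-.07)
    rs=s[rest]; r1=rs[rs<.02];r2=rs[rs>.03]
    plate=reg&green&(abs(W[...,2]-.03)<.005);pw=w[plate];ps=((W-a)@u)[ok&green&(abs(W[...,2]-.03)<.004)&(abs(w)<.045)]
    fl=reg&(r>.017)&(r<.026)&(W[...,2]>.085)&(s<-.06)
    P=lambda x:np.percentile(x,[1,5,50,95,99])
    print(n,"y,yaw,z",f.x,np.median(abs(f.fun)),len(S))
    print(" band",P(dark)," flange",P(s[fl]))
    print(" rest1",P(r1),"rest2",P(r2),"zmax",W[rest][:,2].max())
    print(" plate w",P(pw),"s",P(ps), "min",np.sort(ps)[:5])
    tip=reg&(r<.013)&(s>.12)&(W[...,2]>.066)&~green;print(" tip",np.sort(s[tip])[-4:])
    st=reg&(r<.014)&(s<-.09)&(W[...,2]>.066)&~green;print(" stub",np.sort(s[st])[:4])
E
python3 - <<'E'
from fit import *
for n in("side","top"):
    z=np.load(n+"0.npz");fit(n,z["p"],z["d"])
E
```

```text
side y,yaw,z [0.2187 2.367  0.0739] 0.0006571980141484579 1201
 band [-0.0004  0.0013  0.0182  0.0363  0.0385]  flange [-0.0857 -0.0854 -0.0801 -0.0761 -0.0759]
 rest1 [-0.0452 -0.0449 -0.0361 -0.0275 -0.0272] rest2 [0.0653 0.0656 0.074  0.0815 0.0818] zmax 0.08465940820923853
 plate w [-0.0202 -0.0151  0.0177  0.0438  0.0453] s [-0.1274 -0.1192  0.0107  0.1571  0.1665] min [-0.1297 -0.1295 -0.1295 -0.1294 -0.1293]
 tip [0.1548 0.1548 0.1549 0.1551]
 stub [-0.1064 -0.1063 -0.1062 -0.106 ]
top y,yaw,z [0.2202 2.593  0.0749] 0.0007385480610345788 637
 band [-0.0031 -0.0015  0.0161  0.0334  0.0343]  flange [-0.0889 -0.0883 -0.0837 -0.0789 -0.0787]
 rest1 [-0.0479 -0.0471 -0.039  -0.0314 -0.0306] rest2 [0.0609 0.0612 0.0694 0.0787 0.079 ] zmax 0.08538303584777708
 plate w [-0.0448 -0.0423 -0.0142  0.04    0.0428] s [-0.1312 -0.1237  0.0131  0.1537  0.1642] min [-0.1331 -0.1329 -0.1328 -0.1328 -0.1328]
 tip [0.1539 0.1544 0.1544 0.1546]
 stub [-0.1083 -0.1081 -0.108  -0.1079]
```

```bash
cat > go.py <<'E'
import sys,numpy as np
from plant import get_state
from scipy.spatial.transform import Rotation as Ro
s=get_state();R=Ro.from_euler('xyz',s['eef_rot'],degrees=True).as_matrix()
t=np.array([float(x) for x in sys.argv[1:4]]);yaw=float(sys.argv[4])
d=R.T@(t-s['tcp_pos']);dy=(s['eef_rot'][2]-yaw+180)%360-180
print("t",s['time_s'],"tcp",s['tcp_pos'].round(4),s['eef_rot'].round(2),"w",s['gripper_width'],"F",s['contact_force'].round(1),"M",s['moment'].round(2),"j",s['joints'].round(1))
print("slide",d.round(4),"roll",round(dy,2))
E
python3 go.py 0.507 0.2202 0.20 -177.55
```

```text
t 0.6 tcp [ 0.223  -0.637   0.2266] [ 180.     0.  -160.7] w 0.08739477941707716 F [ 0.  -0.2  0.4] M [ 0.03 -0.02  0.04] j [-54.2  20.5   0.7  -0.  -70.1 -16.5]
slide [-0.5513  0.7152  0.0266] roll 16.85
```

Request:
apply_moves --commands '[{"grip":0,"slide":[-0.045,0.033,0],"roll":4},{"grip":0,"slide":[-0.09,0.066,0],"roll":8},{"grip":0,"slide":[-0.135,0.099,0],"roll":12},{"grip":0,"slide":[-0.18,0.132,0],"roll":16},{"grip":0,"slide":[-0.225,0.165,0],"roll":16.85}]'

```text
time_s: 1.23
tcp_pos: [0.3817, -0.4055, 0.2269]
eef_rot: [-180.0, 0.0, -177.6]
contact_force: [1.2, -1.0, -0.6]
gripper_width: 0.0876
```

```bash
python3 go.py 0.507 0.2202 0.20 -177.55
```

```text
t 1.225 tcp [ 0.3817 -0.4055  0.2269] [-1.7998e+02  4.0000e-02 -1.7763e+02] w 0.08764878110942455 F [ 1.2 -1.  -0.6] M [-0.05 -0.13  0.01] j [-26.6   9.4 -14.4   0.  -66.1 -61. ]
slide [-0.151   0.62    0.0267] roll -0.08
```

Request:
apply_moves --commands '[{"grip":0,"slide":[-0.013,0.055,0],"roll":0},{"grip":0,"slide":[-0.026,0.11,0],"roll":0},{"grip":0,"slide":[-0.039,0.165,0],"roll":0},{"grip":0,"slide":[-0.052,0.22,0],"roll":0},{"grip":0,"slide":[-0.065,0.275,0],"roll":0}]'

```text
time_s: 1.85
tcp_pos: [0.4342, -0.1277, 0.227]
eef_rot: [180.0, 0.1, -177.6]
contact_force: [1.2, -0.3, -0.3]
gripper_width: 0.0875
```

Request:
apply_moves --commands '[{"grip":0,"slide":[-0.014,0.058,0],"roll":0},{"grip":0,"slide":[-0.028,0.116,0],"roll":0},{"grip":0,"slide":[-0.042,0.174,0],"roll":0},{"grip":0,"slide":[-0.056,0.23,0],"roll":0},{"grip":0,"slide":[-0.068,0.28,0],"roll":0}]'

```text
time_s: 2.48
tcp_pos: [0.4902, 0.1554, 0.227]
eef_rot: [180.0, 0.0, -177.5]
contact_force: [1.1, -1.1, -0.4]
gripper_width: 0.0874
```

```bash
python3 go.py 0.507 0.2202 0.20 -177.55
```

```text
t 2.475 tcp [0.4902 0.1554 0.227 ] [ 1.7997e+02  5.0000e-02 -1.7750e+02] w 0.08738334716385607 F [ 1.1 -1.1 -0.4] M [-0.05 -0.17  0.  ] j [  39.5    5.3  -19.3    0.   -65.4 -127. ]
slide [-0.0196  0.0639  0.027 ] roll 0.05
```

Request:
apply_moves --commands '[{"grip":0,"slide":[-0.01,0.032,0.01],"roll":0},{"grip":0,"slide":[-0.0196,0.0639,0.027],"roll":0},{"grip":0,"slide":[-0.0196,0.0639,0.05],"roll":0},{"grip":0,"slide":[-0.0196,0.0639,0.075],"roll":0},{"grip":0,"slide":[-0.0196,0.0639,0.1],"roll":0}]'

```text
time_s: 3.1
tcp_pos: [0.5069, 0.2181, 0.1259]
eef_rot: [180.0, 0.0, -177.5]
contact_force: [-0.6, -0.5, -0.3]
gripper_width: 0.0878
```

```bash
python3 go.py 0.507 0.2202 0.056 -177.55
python3 - <<'E'
from h import *
p,d=capture("side"); cv2.imwrite("pics/side1.png",p[:,:,::-1])
E
```

```text
t 3.1 tcp [0.5069 0.2181 0.1259] [ 1.7999e+02  2.0000e-02 -1.7754e+02] w 0.08776677126374172 F [-0.6 -0.5 -0.3] M [ 0.   -0.02 -0.04] j [  43.6   14.1  -22.8    0.   -53.1 -131.2]
slide [-0.0001  0.0021  0.0699] roll 0.01
```

View pics/side1.png

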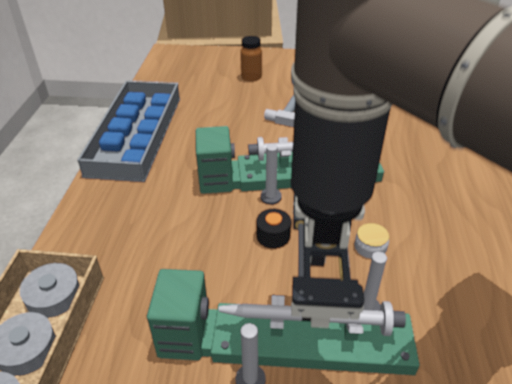

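The side picture shows the open gripper above the band, with the near finger at about (330,315) and clear of both posts. Now I'll descend.

Request:
apply_moves --commands '[{"grip":0,"slide":[0,0.002,0.015],"roll":0},{"grip":0,"slide":[0,0.002,0.03],"roll":0},{"grip":0,"slide":[0,0.002,0.045],"roll":0},{"grip":0,"slide":[0,0.002,0.06],"roll":0},{"grip":0,"slide":[0,0.002,0.07],"roll":0}]'

```text
time_s: 3.78
tcp_pos: [0.5066, 0.2197, 0.0555]
eef_rot: [-180.0, -0.0, -177.6]
contact_force: [-0.0, 0.3, 0.4]
gripper_width: 0.0874
```

```bash
python3 go.py 0.507 0.2202 0.056 -177.55
python3 - <<'E'
from h import *
p,d=capture("top"); cv2.imwrite("pics/top1.png",cv2.resize(p[120:340,60:260,::-1],None,fx=2.7,fy=2.7))
E
```

```text
t 3.775 tcp [0.5066 0.2197 0.0555] [-1.7997e+02 -4.0000e-02 -1.7756e+02] w 0.08742062295929352 F [-0.   0.3  0.4] M [ 0.01 -0.05 -0.04] j [  43.8   19.1  -27.    -0.   -44.  -131.3]
slide [-0.0004  0.0005 -0.0005] roll -0.01
```

View pics/top1.png

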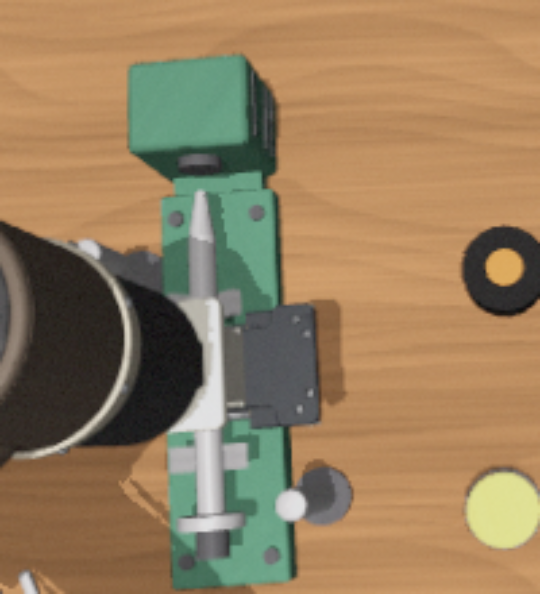

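The gripper body at about (260,360) is clear of the post at (310,500), and the shaft runs between the fingers. I'll close in place.

Request:
apply_moves --commands '[{"grip":0.3,"slide":[0,0,0],"roll":0},{"grip":0.6,"slide":[0,0,0],"roll":0},{"grip":0.8,"slide":[0,0,0],"roll":0},{"grip":1,"slide":[0,0,0],"roll":0},{"grip":1,"slide":[0,0,0],"roll":0}]' --grip_force 40

```text
time_s: 4.45
tcp_pos: [0.5069, 0.2199, 0.0567]
eef_rot: [180.0, 0.0, -177.6]
contact_force: [-0.5, 0.4, -0.1]
gripper_width: 0.0436
```

Request:
apply_moves --commands '[{"grip":1,"slide":[0,0,0],"roll":0},{"grip":1,"slide":[0,0,0],"roll":0},{"grip":1,"slide":[0,0,0],"roll":0},{"grip":1,"slide":[0,0,0],"roll":0}]'

```text
time_s: 4.95
tcp_pos: [0.5067, 0.2191, 0.0565]
eef_rot: [-179.9, -0.0, -177.6]
contact_force: [2.1, -5.4, 1.6]
gripper_width: 0.0188
```

```bash
python3 go.py 0.507 0.2202 0.056 -177.55
```

```text
t 4.95 tcp [0.5067 0.2191 0.0565] [-1.7993e+02 -3.0000e-02 -1.7755e+02] w 0.018756853404780657 F [ 2.1 -5.4  1.6] M [-1.9  -0.58  0.07] j [  43.7   19.   -27.     0.   -44.1 -131.3]
slide [-0.0003  0.0011  0.0005] roll -0.0
```

Request:
apply_moves --commands '[{"grip":1,"slide":[0,-0.001,0],"roll":0},{"grip":1,"slide":[0,-0.001,0],"roll":0},{"grip":1,"slide":[0,-0.001,0],"roll":0}]'

```text
time_s: 5.32
tcp_pos: [0.5068, 0.219, 0.0566]
eef_rot: [180.0, -0.0, -177.6]
contact_force: [-0.5, -1.3, 1.3]
gripper_width: 0.0184
```

```bash
python3 go.py 0.507 0.2202 0.056 -177.55
```

```text
t 5.325 tcp [0.5068 0.219  0.0566] [ 179.99   -0.   -177.55] w 0.01836379846632766 F [-0.5 -1.3  1.3] M [-0.37  0.25 -0.02] j [  43.7   18.9  -27.    -0.   -44.1 -131.2]
slide [-0.0003  0.0012  0.0006] roll -0.0
```

Request:
apply_moves --commands '[{"grip":1,"slide":[0,0,-0.01],"roll":0},{"grip":1,"slide":[0,0,-0.025],"roll":0},{"grip":1,"slide":[0,0,-0.045],"roll":0},{"grip":1,"slide":[0,0,-0.07],"roll":0},{"grip":1,"slide":[0,0,-0.095],"roll":0}]'

```text
time_s: 5.95
tcp_pos: [0.5067, 0.2189, 0.1532]
eef_rot: [180.0, 0.0, -177.6]
contact_force: [0.2, 0.6, -5.7]
gripper_width: 0.019
```

Request:
apply_moves --commands '[{"grip":1,"slide":[0,0,-0.02],"roll":0},{"grip":1,"slide":[0,0,-0.033],"roll":0},{"grip":1,"slide":[0,0,-0.035],"roll":0}]'

```text
time_s: 6.32
tcp_pos: [0.5071, 0.2192, 0.1876]
eef_rot: [179.9, 0.1, -177.6]
contact_force: [0.0, -0.2, -4.2]
gripper_width: 0.0189
```

```bash
python3 go.py 0.5068 0.219 0.186 -177.55
python3 - <<'E'
from h import *
p,d=capture("side"); cv2.imwrite("pics/side2.png",p[:,:,::-1]);np.savez("side2.npz",p=p,d=d)
E
```

```text
t 6.325 tcp [0.5071 0.2192 0.1876] [ 1.7993e+02  8.0000e-02 -1.7755e+02] w 0.018866239617455222 F [ 0.  -0.2 -4.2] M [-0.   -0.05  0.02] j [  43.7   10.7  -18.2   -0.   -61.  -131.2]
slide [ 0.0003 -0.0001  0.0016] roll -0.0
```

View pics/side2.png

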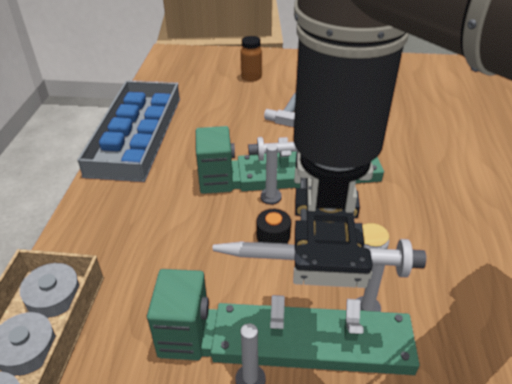

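The spindle is held level, from tip (218,248) to stub (420,258), and both rests below it are empty. Now I'll turn it.

Request:
apply_moves --commands '[{"grip":1,"slide":[0,0,0],"roll":-5},{"grip":1,"slide":[0,0,0],"roll":-13},{"grip":1,"slide":[0,0,0],"roll":-22},{"grip":1,"slide":[0,0,0],"roll":-31},{"grip":1,"slide":[0,0,0],"roll":-40}]'

```text
time_s: 7.0
tcp_pos: [0.5063, 0.2185, 0.1853]
eef_rot: [180.0, -0.1, -137.3]
contact_force: [-0.2, 0.2, -4.7]
gripper_width: 0.0187
```

```bash
python3 go.py 0.5068 0.219 0.186 2.45
```

```text
t 7.0 tcp [0.5063 0.2185 0.1853] [ 1.7998e+02 -1.2000e-01 -1.3727e+02] w 0.018656276915672506 F [-0.2  0.2 -4.7] M [ 0.04 -0.02  0.04] j [ 43.7  10.8 -18.4  -0.  -60.9 -90.9]
slide [-0.0007 -0.     -0.0007] roll -139.72
```

Request:
apply_moves --commands '[{"grip":1,"slide":[0,0,0],"roll":-9},{"grip":1,"slide":[0,0,0],"roll":-18},{"grip":1,"slide":[0,0,0],"roll":-27},{"grip":1,"slide":[0,0,0],"roll":-36},{"grip":1,"slide":[0,0,0],"roll":-45}]'

```text
time_s: 7.62
tcp_pos: [0.5063, 0.2185, 0.1853]
eef_rot: [179.9, -0.1, -92.3]
contact_force: [-0.2, -0.7, -4.4]
gripper_width: 0.0187
```

Request:
apply_moves --commands '[{"grip":1,"slide":[0,0,0],"roll":-9},{"grip":1,"slide":[0,0,0],"roll":-18},{"grip":1,"slide":[0,0,0],"roll":-27},{"grip":1,"slide":[0,0,0],"roll":-36},{"grip":1,"slide":[0,0,0],"roll":-45}]'

```text
time_s: 8.25
tcp_pos: [0.5063, 0.2185, 0.1853]
eef_rot: [179.9, 0.0, -47.3]
contact_force: [0.5, 1.0, -4.4]
gripper_width: 0.0189
```

Request:
apply_moves --commands '[{"grip":1,"slide":[0,0,0],"roll":-9},{"grip":1,"slide":[0,0,0],"roll":-18},{"grip":1,"slide":[0,0,0],"roll":-27},{"grip":1,"slide":[0,0,0],"roll":-36},{"grip":1,"slide":[0,0,0],"roll":-45}]'

```text
time_s: 8.88
tcp_pos: [0.5062, 0.2185, 0.1853]
eef_rot: [179.9, 0.1, -2.3]
contact_force: [0.6, -0.5, -4.7]
gripper_width: 0.0191
```

```bash
python3 go.py 0.5068 0.219 0.186 2.45
python3 - <<'E'
from h import *
p,d=capture("side"); cv2.imwrite("pics/side3.png",p[:,:,::-1]);np.savez("side3.npz",p=p,d=d)
E
python3 go.py 0.5068 0.219 0.186 2.45
```

```text
t 8.875 tcp [0.5062 0.2185 0.1853] [ 1.7992e+02  1.1000e-01 -2.2700e+00] w 0.019135496950016876 F [ 0.6 -0.5 -4.7] M [-0.07  0.17 -0.  ] j [ 43.7  10.9 -18.4  -0.  -60.9  44.1]
slide [ 0.0005 -0.0005 -0.0007] roll -4.72
t 8.925 tcp [0.5063 0.2185 0.1853] [ 1.7993e+02  1.0000e-01 -1.8400e+00] w 0.018927242923122763 F [ 0.  -0.6 -5. ] M [-0.04  0.2  -0.02] j [ 43.7  10.8 -18.4  -0.  -60.9  44.5]
slide [ 0.0005 -0.0005 -0.0007] roll -4.29
```

View pics/side3.png

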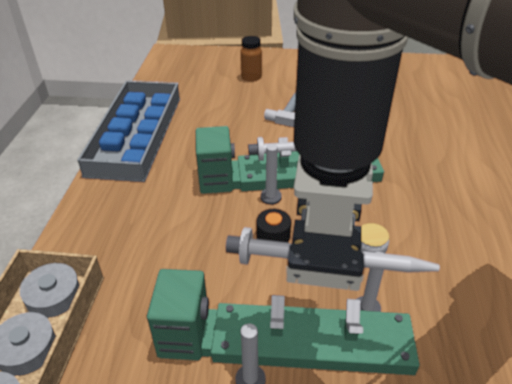

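Request:
apply_moves --commands '[{"grip":1,"slide":[0,0,0],"roll":-3},{"grip":1,"slide":[0,0,0],"roll":-5},{"grip":1,"slide":[0,0,0],"roll":-5},{"grip":1,"slide":[0,0,0],"roll":-5}]'

```text
time_s: 9.43
tcp_pos: [0.5068, 0.2188, 0.1864]
eef_rot: [180.0, 0.0, 2.4]
contact_force: [0.3, 0.2, -4.3]
gripper_width: 0.0188
```

```bash
python3 go.py 0.5068 0.219 0.186 2.45
cat > ax.py <<'E'
from h import *
from scipy.optimize import least_squares
np.set_printoptions(precision=4,suppress=True)
def axis(n,p,d,z0,dz=.03):
    W=cloud(n,d);q=np.array([.2195,z0,.043,0.])
    g=(d>0)&(abs(W[...,2]-z0)<dz)&(abs(W[...,1]-.22)<.05)&(W[...,0]>.36)&(W[...,0]<.64)
    g&=(abs(W[...,0]-.507)>.045)
    for it in range(5):
        a=np.array([.507,q[0],q[1]]);u=np.array([1,q[2],q[3]]);u/=np.linalg.norm(u)
        s=(W-a)@u;r=np.linalg.norm(np.cross(W-a,u),axis=2)
        k=g&(r<.016)&(abs(s)<.09);S=W[k]
        def res(q):
            a=np.array([.507,q[0],q[1]]);u=np.array([1,q[2],q[3]]);u/=np.linalg.norm(u)
            return np.linalg.norm(np.cross(S-a,u),axis=1)-.01
        f=least_squares(res,q,loss="soft_l1",f_scale=.001);q=f.x
    e=g&(r<.03)&(abs(s)<.16)
    fl=e&(r>.017)&(W[...,2]>q[1]);
    print(n,"y,z@.507",q[:2],"yaw %.2f pitch %.2f"%tuple(np.degrees(q[2:])),len(S),"ends",np.sort(s[e&(r<.014)])[[2,-3]],"flange s",np.percentile(s[fl],[5,50,95]) if fl.any() else None)
    return q,W,s,r
E
python3 - <<'E'
from ax import *
for k in (2,3):
    z=np.load(f"side{k}.npz");axis("side",z["p"],z["d"],.205)
p,d=capture("side");axis("side",p,d,.205)
p,d=capture("top");axis("top",p,d,.205)
cv2.imwrite("pics/top4.png",p[:,:,::-1])
E
```

```text
t 9.425 tcp [0.5068 0.2188 0.1864] [1.7999e+02 2.0000e-02 2.3700e+00] w 0.01876665939215717 F [ 0.3  0.2 -4.3] M [-0.18  0.14  0.07] j [ 43.7  10.8 -18.3  -0.  -60.9  48.7]
slide [ 0.     -0.0002  0.0004] roll -0.08
side y,z@.507 [0.2194 0.2048] yaw 2.27 pitch 0.48 983 ends [-0.1232  0.1331] flange s [-0.1021 -0.0968 -0.093 ]
side y,z@.507 [0.219  0.2026] yaw -2.50 pitch -0.37 1082 ends [-0.1384  0.1257] flange s [0.0957 0.1    0.105 ]
side y,z@.507 [0.2191 0.2036] yaw 2.14 pitch -0.29 984 ends [-0.1384  0.1262] flange s [0.0964 0.1009 0.1057]
top y,z@.507 [0.2204 0.2047] yaw 1.98 pitch -0.33 657 ends [-0.1396  0.1235] flange s [0.0935 0.0977 0.103 ]
```

View pics/top4.png

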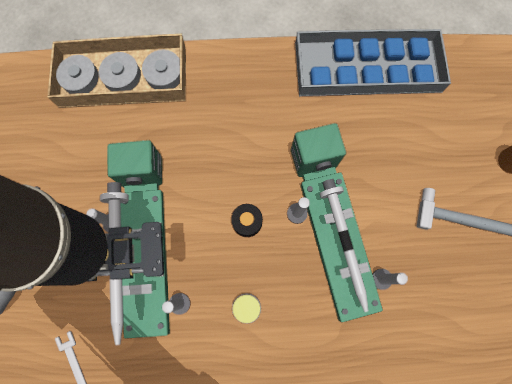

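The top picture shows the flange now towards the block, at about (114,195), with the shaft in line with the bed (it looks shifted only because it is raised). The axis tilt is about 0.3°. The band needs roughly +0.7 mm along x, so I'll include that in the lowering.

Request:
apply_moves --commands '[{"grip":1,"slide":[0.0007,0,0.015],"roll":0},{"grip":1,"slide":[0.0007,0,0.035],"roll":0},{"grip":1,"slide":[0.0007,0,0.055],"roll":0},{"grip":1,"slide":[0.0007,0,0.075],"roll":0},{"grip":1,"slide":[0.0007,0,0.09],"roll":0}]'

```text
time_s: 10.15
tcp_pos: [0.507, 0.2184, 0.0948]
eef_rot: [179.9, 0.1, 2.4]
contact_force: [-0.3, -0.1, -6.1]
gripper_width: 0.0188
```

Request:
apply_moves --commands '[{"grip":1,"slide":[0,0,0.01],"roll":0},{"grip":1,"slide":[0,0,0.018],"roll":0},{"grip":1,"slide":[0,0,0.024],"roll":0},{"grip":1,"slide":[0,0,0.028],"roll":0},{"grip":1,"slide":[0,0,0.03],"roll":0}]'

```text
time_s: 10.78
tcp_pos: [0.5077, 0.219, 0.0666]
eef_rot: [-180.0, -0.0, 2.5]
contact_force: [1.4, -0.4, -4.9]
gripper_width: 0.0188
```

```bash
python3 go.py 0.5075 0.219 0.0566 2.45
python3 - <<'E'
from ax import *
for n in("side","top"):
    p,d=capture(n);axis(n,p,d,.083,.02)
    cv2.imwrite(f"pics/{n}5.png",p[:,:,::-1])
E
```

```text
t 10.775 tcp [0.5077 0.219  0.0666] [-1.7999e+02 -1.0000e-02  2.4500e+00] w 0.01878261645890198 F [ 1.4 -0.4 -4.9] M [-0.06  0.15 -0.02] j [ 43.6  18.2 -26.4   0.  -45.4  48.8]
slide [-0.0002 -0.      0.01  ] roll 0.0
side y,z@.507 [0.2194 0.0837] yaw 2.22 pitch -0.30 888 ends [-0.1366  0.1267] flange s [0.0973 0.1021 0.1066]
top y,z@.507 [0.2209 0.0847] yaw 2.61 pitch -0.37 510 ends [-0.1391  0.1241] flange s [-0.0215  0.0967  0.1033]
```

View pics/side5.png

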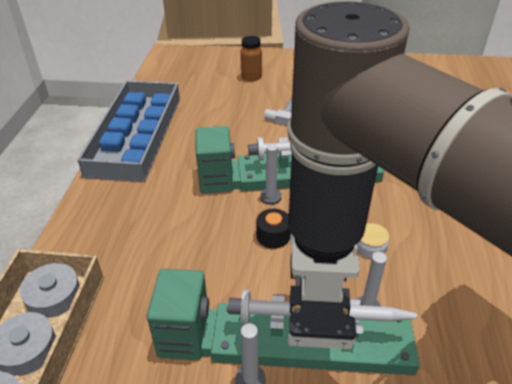

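The flange is at about (245,308), facing the block with a gap, and the shaft is over both rests about 10 mm above seating. I'll lower it slowly.

Request:
apply_moves --commands '[{"grip":1,"slide":[0,0,0.002],"roll":0},{"grip":1,"slide":[0,0,0.004],"roll":0},{"grip":1,"slide":[0,0,0.006],"roll":0},{"grip":1,"slide":[0,0,0.0075],"roll":0},{"grip":1,"slide":[0,0,0.0085],"roll":0}]'

```text
time_s: 11.5
tcp_pos: [0.5075, 0.2189, 0.0579]
eef_rot: [180.0, 0.0, 2.5]
contact_force: [0.0, -0.4, -4.9]
gripper_width: 0.0189
```

Request:
apply_moves --commands '[{"grip":1,"slide":[0,0,0.0005],"roll":0},{"grip":1,"slide":[0,0,0.001],"roll":0},{"grip":1,"slide":[0,0,0.001],"roll":0}]'

```text
time_s: 11.88
tcp_pos: [0.5076, 0.2189, 0.0571]
eef_rot: [-180.0, -0.0, 2.5]
contact_force: [1.1, 0.1, -4.1]
gripper_width: 0.019
```

```bash
python3 go.py 0.5075 0.219 0.0566 2.45
```

```text
t 11.875 tcp [0.5076 0.2189 0.0571] [-180.     -0.      2.45] w 0.018966125788726654 F [ 1.1  0.1 -4.1] M [-0.08  0.25  0.02] j [ 43.6  19.  -26.9   0.  -44.1  48.8]
slide [-0.0001 -0.0001  0.0005] roll 0.0
```

Request:
apply_moves --commands '[{"grip":1,"slide":[0,0,0.0005],"roll":0},{"grip":1,"slide":[0,0,0.0005],"roll":0},{"grip":1,"slide":[0,0,0.001],"roll":0},{"grip":1,"slide":[0,0,0.001],"roll":0}]'

```text
time_s: 12.38
tcp_pos: [0.5077, 0.219, 0.0566]
eef_rot: [-180.0, -0.0, 2.5]
contact_force: [-1.5, -0.1, 3.1]
gripper_width: 0.0189
```

```bash
python3 go.py 0.5075 0.219 0.0566 2.45
python3 - <<'E'
from ax import *
for n in("side","top"):
    p,d=capture(n);axis(n,p,d,.075,.02)
E
```

```text
t 12.375 tcp [0.5077 0.219  0.0566] [-1.7999e+02 -3.0000e-02  2.4600e+00] w 0.01888662531877447 F [-1.5 -0.1  3.1] M [-0.33  1.02  0.05] j [ 43.6  19.  -26.9   0.  -44.1  48.8]
slide [-0.0002 -0.     -0.    ] roll 0.01
side y,z@.507 [0.2192 0.0739] yaw 2.34 pitch 0.02 971 ends [-0.1375  0.127 ] flange s [-0.0604  0.058   0.1056]
top y,z@.507 [0.2209 0.0749] yaw 2.75 pitch -0.06 571 ends [-0.1383  0.1239] flange s [-0.0633  0.0484  0.1017]
```

The forces show it is seated: Fz went from -4.3 to +3.1, the axis height is the same as at the start, and the tilt is about 0°. I'll ease the grip and release.

Request:
apply_moves --commands '[{"grip":1,"slide":[0,0,0],"roll":0},{"grip":1,"slide":[0,0,0],"roll":0},{"grip":0.74,"slide":[0,0,0],"roll":0},{"grip":0.7,"slide":[0,0,0],"roll":0},{"grip":0.6,"slide":[0,0,0],"roll":0}]' --grip_force 5

```text
time_s: 13.1
tcp_pos: [0.5077, 0.219, 0.0559]
eef_rot: [-180.0, -0.0, 2.4]
contact_force: [0.5, -0.0, 0.4]
gripper_width: 0.0313
```

Request:
apply_moves --commands '[{"grip":0.4,"slide":[0,0,0],"roll":0},{"grip":0.2,"slide":[0,0,0],"roll":0},{"grip":0,"slide":[0,0,0],"roll":0},{"grip":0,"slide":[0,0,0],"roll":0},{"grip":0,"slide":[0,0,0],"roll":0}]'

```text
time_s: 13.72
tcp_pos: [0.5076, 0.2189, 0.0561]
eef_rot: [-180.0, -0.0, 2.4]
contact_force: [-0.7, -0.7, 0.2]
gripper_width: 0.0793
```

```bash
python3 go.py 0.5075 0.219 0.0566 2.45
```

```text
t 13.725 tcp [0.5076 0.2189 0.0561] [-180.     -0.      2.45] w 0.0793009750852833 F [-0.7 -0.7  0.2] M [-0.19  0.1  -0.  ] j [ 43.6  19.  -26.9  -0.  -44.   48.8]
slide [-0.0001 -0.0001 -0.0005] roll -0.0
```

Request:
apply_moves --commands '[{"grip":0,"slide":[0,0,-0.01],"roll":0},{"grip":0,"slide":[0,0,-0.03],"roll":0},{"grip":0,"slide":[0,0,-0.06],"roll":0},{"grip":0,"slide":[0,0,-0.1],"roll":0},{"grip":0,"slide":[0,0,-0.15],"roll":0}]'

```text
time_s: 14.35
tcp_pos: [0.5071, 0.2185, 0.2075]
eef_rot: [180.0, 0.0, 2.4]
contact_force: [1.3, 0.7, -0.4]
gripper_width: 0.0877
```

Request:
apply_moves --commands '[{"grip":0,"slide":[0,0,-0.03],"roll":0},{"grip":0,"slide":[0,0.04,-0.04],"roll":0},{"grip":0,"slide":[0,0.09,-0.04],"roll":0},{"grip":0,"slide":[0,0.14,-0.04],"roll":0},{"grip":0,"slide":[0,0.19,-0.04],"roll":0}]'

```text
time_s: 14.98
tcp_pos: [0.5155, 0.0276, 0.2471]
eef_rot: [-180.0, -0.1, 2.5]
contact_force: [0.9, -0.0, 0.1]
gripper_width: 0.0878
```

Request:
apply_moves --commands '[{"grip":0,"slide":[0,0.05,0],"roll":0},{"grip":0,"slide":[0,0.1,0],"roll":0},{"grip":0,"slide":[0,0.15,0],"roll":0},{"grip":0,"slide":[0,0.2,0],"roll":0},{"grip":0,"slide":[0,0.2,0],"roll":0}]'

```text
time_s: 15.6
tcp_pos: [0.5238, -0.1736, 0.2465]
eef_rot: [180.0, 0.0, 2.2]
contact_force: [-0.4, -0.6, -0.8]
gripper_width: 0.0876
```

```bash
python3 go.py 0.5075 0.219 0.0566 2.45
python3 - <<'E'
from ax import *
for n in("side","top"):
    p,d=capture(n);np.savez(n+"6.npz",p=p,d=d);q,W,s,r=axis(n,p,d,.075,.02)
    cv2.imwrite(f"pics/{n}6.png",p[:,:,::-1])
    pi=p.astype(int);br=pi.sum(2)/3;green=(pi[...,1]>pi[...,0]+25)&(pi[...,1]>pi[...,2]+10)
    ok=(d>0)&~green
    b=ok&(r<.013)&(W[...,2]>q[1])&(br<100)&(abs(s)<.05)
    u=np.array([1,q[2],0]);u/=np.linalg.norm(u);w=(W-[.507,q[0],0])@np.array([-u[1],u[0],0])
    R=ok&(abs(w)>.013)&(abs(w)<.024)&(W[...,2]>.055)&(W[...,2]<.09)&(abs(s)<.08)
    P=lambda x:np.percentile(x,[3,97])
    B,a,c=P(s[b]),P(s[R&(s<0)]),P(s[R&(s>0)])
    F=ok&(r>.017)&(r<.026)&(W[...,2]>.088)&(s>.08)&(s<.12);T=np.sort(s[ok&(r<.014)&(abs(s)<.16)&(W[...,2]>.07)])
    print(" band",B,B.mean(),"rests",a,c,"mid",(a.mean()+c.mean())/2,"flange",P(s[F]),"ends",T[2],T[-3])
E
```

```text
t 15.6 tcp [ 0.5238 -0.1736  0.2465] [179.98   0.     2.22] w 0.0875989814090102 F [-0.4 -0.6 -0.8] M [-0.06  0.2  -0.05] j [  2.    8.2 -13.3   0.  -68.5  90.2]
slide [-0.0011 -0.393   0.1897] roll -0.23
side y,z@.507 [0.2193 0.074 ] yaw 2.36 pitch 0.08 1007 ends [-0.1371  0.1271] flange s [-0.0601  0.056   0.1055]
 band [-0.0161  0.0209] 0.002413601181656639 rests [-0.062  -0.0445] [0.0485 0.0646] mid 0.0016546109468693337 flange [0.0973 0.107 ] ends -0.1370675100861416 0.15870212090518349Traceback (most recent call last):
  File "<stdin>", line 3, in <module>
  File "ax.py", line 18, in axis
    print(n,"y,z@.507",q[:2],"yaw %.2f pitch %.2f"%tuple(np.degrees(q[2:])),len(S),"ends",np.sort(s[e&(r<.014)])[[2,-3]],"flange s",np.percentile(s[fl],[5,50,95]) if fl.any() else None)
                                                                                          ~~~~~~~~~~~~~~~~~~~~~~^^^^^^^^
IndexError: index 2 is out of bounds for axis 0 with size 0
```

View pics/side6.png

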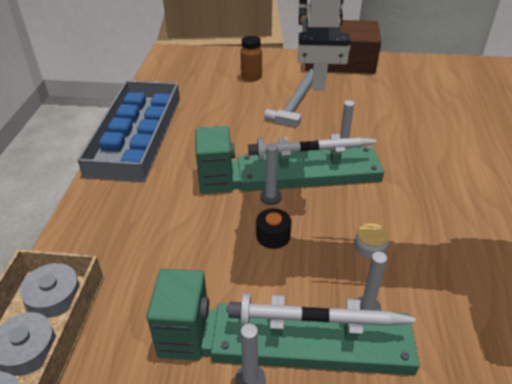

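The side picture shows the spindle in both rests, with the band at (316,314) between the rests at (278,312) and (354,318) and the flange at (245,310) towards the block. The top capture gave no shaft points, probably because the arm blocks it. I'll compare spindle2 before and after, then hand in.

Run:
```python
from h import *
a=np.load("side0.npz");b=np.load("side6.npz")
sl=(slice(125,200),slice(190,390))
print("s2 depth diff median",np.nanmedian(abs(a["d"][sl]-b["d"][sl])),"colour",np.median(abs(a["p"][sl].astype(int)-b["p"][sl])))
p,d=capture("side");W=cloud("side",d)
print("colour still vs last",abs(p.astype(int)-b["p"])[280:380,150:420].mean())
print(close_job())
```

```text
s2 depth diff median 0.0017879307 colour 2.0
colour still vs last 1.244604938271605
the job is handed in; nothing more can be done
None
```

The spindle that lay the wrong way round is turned and back in both V-rests of its own bed, with its flange towards the motor block. I handed the job in at about 15.7 s.

I gripped it on the black band, lifted it about 130 mm so it cleared the posts, and turned it half a turn about the vertical. I lowered it slowly until the rests carried its weight (vertical force on the tool went from about -4 N to +3 N), then released it and backed away.

**Last checks (side camera):**
- **Seating:** axis height is 74 mm, the same as this camera read before the lift. The shaft is level within 0.1° and its direction is within about 0.1° of the start.
- **Band position:** the band's middle is 0.4 to 0.8 mm from midway between the rests.
- **Other spindle:** it looks the same before and after, with only noise-level differences between the pictures.
- **Contact:** the wrist force readings showed no knock against the posts or block; the largest was about 6 N.

**Check that failed:** the last top-camera measurement found no shaft points, most likely because the arm was in the way. The final position therefore rests on the side camera alone. The two cameras also disagreed by about 3 mm on absolute position along the shaft, so I measured the band relative to the rests.

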